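# Clamp a strut rail in the drilling jig

### The arm

A 6-joint arm with a two-finger parallel gripper is mounted at the origin on the work surface. World frame = base frame: x ahead of the robot, y to its left, z up, the work surface at z = 0. Lengths are in m, angles in rad, forces in N, time in s.
With the tool pointing down it reaches from about 0.275 to 0.75 m from the base axis. Payload 10.2 kg.
Tool frame: the origin (TCP) lies at the very end of the fingers, on their centre line; the grasp point (between the pads) lies 19 mm behind it; z points along the fingers, y is the direction in which the jaws open and shut (so a half turn about z gives the same grasp; the last joint's range is limited). The gripper opens to 88 mm and grips with 3 to 60 N. Pads are 18 mm wide; open, the fingers measure 123 mm over their backs; the gripper's body (75 mm by 187 mm) begins 45 mm behind the grasp point.
Start: joints at [-1.484, 0.313, 1.498, -0, 1.331, -0.223], TCP at [0.16, -0.5, 0.239] pointing down, gripper open.
Joint ranges: [-2.94, 2.94], [-0.97, 2.17], [0.19, 2.56], [-1.23, 4.37], [0.02, 3.11], [-2.88, 2.88]. Speed limits (rad/s): [2.39, 2.39, 3.01, 3.14, 3.14, 3.14].

### API

Orientations are given as [roll, pitch, yaw] about the fixed x, y, z axes, in that order (R = Rz(yaw) Ry(pitch) Rx(roll)).
In Python, from cell import sensors, read_camera, job, models gives the robot as it stands.
- The arm moves only by the tool drive_tool, never from a script. Its arguments are lists of equal length, an entry for each row: "dp": the shift along the tool's x, y, z in m, a list of three; "roll": the turn about the tool's z in rad. A call has exactly 10 rows; each row is the pose to reach, as a shift and turn from the pose measured when the call began, along the tool's axes at that moment; what a row does not reach only later rows make up. A row lasts 1/10 s, in which the tool goes at most 50 mm and 8.59 degrees, less where a joint would pass 70% of its speed; a pose out of reach is approached as far as the arm can. A call with a gripper value outside its range is refused whole. "hand" is the closure, from -1 (fully open) to 1 (shut), set as the call begins (left out, the last holds). The fingers move at their own pace and stop on an object; "newtons" is the grip in N (left out, the last holds). Time passes only in rows, so rows that repeat a pose let the fingers close, or fill a call up. It gives the time, the measured TCP pose, the force and the opening at its end, in the units of the state.
- sensors.state(): the state, without advancing time (a new reading comes with each control period).
- read_camera(name): name is "side" or "top" or "wrist"; returns a dict with "frame" (480x640x3 uint8, red, green, blue), "fx", "fy", "cx", "cy" (pixels), "R" (3x3) and "t" (3): a world point X has camera coordinates R X + t; the wrist camera has in their place "tool_from_camera" (4x4, takes a point from camera to tool coordinates, whose origin is the TCP and whose axes are the flange's). Camera axes: x right, y down, z forward; pixel columns grow to the right and rows downward; lengths in m; the calibration is good to about 2 mm. A picture is of the moment at which its call begins: read the wrist's pose just before it. There is no depth.
- job.job_done(): hands the job in, once; it reports no verdict.
Trained networks look in the newest picture that a camera, given by its name, has taken for a name from the list of things; names that differ only in an ending like _2 or _b are one class to them, and where a whole thing is asked for, a point or a joint stands for the part that bears it (a point fixed in the world has none). Each returns a list of dicts, best first, with "score" (0 to 1); they miss things now and then, are a little off and sometimes report something else, mostly with a low value. They report only what shows in the picture. A call takes as long as a camera call.
- models.find_in(camera, query): "box" ([left, top, right, bottom] in pixels, round what is visible of it).
- models.outline_of(camera, query): "region" (480x640 bool, what is visible of it) and "box" ([left, top, right, bottom] in pixels, round what is visible of it).
The state is a dict: "t": time; "q": joint angles; "qd": joint speeds; "joint_torque": joint torques, N m; "ee_pos": TCP position; "tcp_rot": TCP orientation; "wrist_force": force on the tool from outside, world axes, zero at the start; "wrist_torque": the same for the moment, N m; "gripper_width": finger opening in m.
Only numpy, scipy, OpenCV 4.12 (cv2) and the standard library are available. Lean on these libraries where they do the work, as an engineer would, in place of code of your own. Each camera call takes 0.05 s, during which the arm holds its last target. There are 200 camera calls.

### The job

With the clamp still open, push the short steel strut rail along its guides until its end is fully home against the jig's end stop; slide it, do not lift it. Then push the toggle clamp's lever over past its dead point until it snaps down into lock, leave the rail clamped against the stop, and leave the other things on the bench where they are.

Things in the scene. Friction and masses are not known exactly. Their poses are not given: they have to be found in the camera images.
- jig: Drilling jig fixed to the bench; origin on the bench surface. Aluminium plate x -90 to +80, y -125 to +125, 12 mm thick. The rail slides on it along jig y, centre line at x = -50, between guide bars 12 mm high above the plate, 46 mm apart, y -60 to +60. Stop block: face at y = +90, 75 mm wide, 34 mm above the plate. Toggle clamp at y = +30: lever on its +x side, pressing arm on its -x side.
- clamp_arm: The clamp's pressing arm, 16 mm wide, pad 50 mm out; origin on its pivot, 60 mm above the bench over jig x = 0, y = +30. Driven by the lever only. Open: raised, leaning to -x, top 112 mm above the bench at about jig x = -20, pad about 80 mm up, clear of the rail. Closed: level, its 24 mm rubber pad presses the rail with about 3 N.
- stop_face (a point): Point on the end stop's face where the rail's nose should arrive, on the rail's centre line at half the rail's height (22.5 mm above the bench).
- rail: Loose galvanised steel strut rail, a channel with its open side down: 41 wide (x), 200 long (y), 21 mm high, about 0.32 kg, slides with a few newtons at most. Origin at the centre of its underside, on the jig plate 12 mm above the bench; y points to the stop. Starts in the guides, 30 to 70 mm short of the stop.
- rail_tail (a point): Centre of the rail's rear end face (the one to push), 10.5 mm above its underside; nothing stands on the bench within 60 mm behind it.
- rail_nose (a point): Centre of the rail's front end face, towards the stop.
- lever (a joint): Lever angle, rad. 0 = open, nearly upright; grows as it swings to jig +x and down about an axis along jig y; 1.40 = locked, 0.12 above level. Angle from vertical = 0.05 + value. Starts at 0 to 0.2. A spring resists (up to 9 N at the grip, most near 0.4) as far as the dead point at about 1.0 (may rest at 0.85 to 1.1); let go earlier it flies back, past it it snaps to 1.40 and stays.
- lever_hinge (a point): Lever pivot, 60 mm above the bench, 24 mm to the +x side of the jig's origin at y = +30 mm.
- lever_grip (a point): Point on the lever's centre line in the middle of its round black rubber grip, 90 mm from the pivot. The grip is 19 mm in diameter and runs from 58 to 120 mm from the pivot (the lever's end).
- tape: Bystander: empty tape ring 90 mm across, 19 mm high, flat on the bench to the left; origin under its centre.
- gland: Bystander: grey cable gland 36 mm wide, 36 mm high, standing on the jig plate at about jig x = +45, y = -85 mm; origin under its centre.
- spacer: Bystander: steel spacer 22 mm in diameter, 30 mm high, standing on the jig plate at about jig x = +45, y = +105 mm; origin under its centre.
- spray: Bystander: aluminium can 52 mm in diameter, 105 mm high, standing beside the jig at about jig x = +115, y = -100 mm; origin under its centre.
- driver: Bystander: screwdriver lying on the bench at the right.
- mug: Bystander: white mug 80 mm across, 90 mm high, on the bench far right; origin under its centre.
- spanner: Bystander: steel spanner lying on the bench at the right, near the robot.

How it is judged:
On the way, in this order (a step that is already met when the one before it is completed fails the run):
1. the rail is home against the stop while the clamp is still open (y of rail_nose in the frame of jig above 0.086 m and value of joint lever below 0.6 rad), for 0.2 s.
2. the lever has snapped into lock (value of joint lever above 1.33 rad), for 0.2 s.
At the end, for the whole second after the job is handed in: The rail's nose is within 4 mm of the stop face, the lever is past 1.33 rad (locked) with the clamp's pad pressing on the rail (over 1 N), and the rail lies still, flat on the jig plate (y of rail_nose in the frame of jig above 0.086 m and value of joint lever above 1.33 rad and contact force between clamp_arm and rail above 1 N and linear speed of rail below 0.01 m/s and height (world z) of rail below 0.016 m); the robot touches nothing.
It fails at once if the rail is lifted 12 mm or tipped (height (world z) of rail above 0.024 m or angle between rail's own z axis and vertical above 0.12 rad).
It fails at once if a bystander is moved more than 25 mm or knocked over (distance of any of tape, gland, spacer, spray, driver, mug, spanner from where it was at the start of the episode above 0.025 m or angle between any of gland, spacer, spray, mug's own z axis and vertical above 0.5 rad).
It also fails if it takes over 51 s, if anything falls off the work surface, if the arm or the gripper's body presses on something with over 40 N, if the wrist force passes 120 N, or if a joint passes its speed limit or range.

## Working session

There is one attempt and no reset: what is moved stays moved. The work goes in short steps, Python scripts to look and compute and a tool call to move; the robot and the scene stay as the last step left them, time stands still between calls to the robot, and variables do not carry over. Pictures are saved under pics/ and viewed, about 8 in all and at most 12, crops included, and the job is handed in when it is done.

Besides the shell and the picture viewer there is one more tool, called after "Emit:" as name([rows], argument=value, ...), one row to a line, values as JSON. drive_tool: Moves the arm, as the interface text tells. Its arguments: {"type":"object","properties":{"dp":{"type":"array"},"roll":{"type":"array"},"hand":{"type":"number"},"newtons":{"type":"number"}},"required":["dp","roll"]}

```bash
mkdir -p pics; cat > h.py <<'E'
import numpy as np, cv2
from cell import sensors, read_camera, job, models
def snap(n,f):
    c=read_camera(n); cv2.imwrite('pics/'+f,c['frame'][:,:,::-1]); return c
def ray(c,u,v,z):
    R=np.array(c['R']);t=np.array(c['t']);d=R.T@np.array([(u-c['cx'])/c['fx'],(v-c['cy'])/c['fy'],1]);o=-R.T@t
    return o+d*(z-o[2])/d[2]
def proj(c,X):
    p=np.array(c['R'])@np.array(X)+np.array(c['t']);return c['fx']*p[0]/p[2]+c['cx'],c['fy']*p[1]/p[2]+c['cy']
E
python3 - <<'E'
from h import *
s=sensors.state();print(s)
for n in ('top','side'):
    c=snap(n,n+'0.png')
    print(n,c['fx'],c['fy'],c['cx'],c['cy'],(-np.array(c['R']).T@np.array(c['t'])).round(3),np.array(c['R']).round(3).tolist())
    for q in ('jig','rail','clamp_arm','lever','gland','spacer','spray','tape'):
        for d in models.find_in(n,q)[:1]: print(q,np.round(d['box'],0),round(d['score'],2))
E
```

```text
{'t': 0.0, 'q': array([-1.48438375e+00,  3.13416861e-01,  1.49840723e+00, -1.13856289e-05,
        1.33095678e+00, -2.23411673e-01]), 'qd': array([-0.00010246, -0.00106603, -0.00075357, -0.00011388,  0.00186334,
       -0.00042086]), 'joint_torque': array([-1.21037399e-03, -4.02213871e+01, -2.52273649e+01,  6.94118324e-02,
        3.52326350e-02, -9.48348975e-05]), 'ee_pos': array([ 0.16002764, -0.49977689,  0.23818925]), 'tcp_rot': array([-3.14043152e+00, -2.52476623e-04,  3.09826811e-01]), 'wrist_force': array([-0.05221681,  0.29311696,  1.58020191]), 'wrist_torque': array([ 0.02720571, -0.00770019,  0.02919715]), 'gripper_width': 0.08819044844051648}
top 469.60608435325605 469.60608435325605 313.7900216102455 234.3580675260305 [ 0.402 -0.023  1.248] [[-0.006, -1.0, 0.01], [-0.988, 0.005, -0.155], [0.155, -0.011, -0.988]]
jig [242. 218. 336. 284.] 0.79
rail [276. 255. 350. 275.] 0.62
clamp_arm [244. 217. 338. 285.] 0.73
lever [269. 219. 278. 237.] 0.51
gland [275. 255. 348. 274.] 0.26
spacer [270. 246. 278. 269.] 0.72
spray [322. 184. 341. 215.] 0.57
tape [146. 254. 182. 289.] 0.97
side 436.374963824653 436.374963824653 327.7131724947598 233.68365588125155 [0.035 0.621 0.697] [[-0.776, -0.631, -0.019], [-0.337, 0.44, -0.833], [0.534, -0.639, -0.553]]
jig [260. 227. 379. 340.] 0.64
rail [205. 372. 256. 419.] 0.65
clamp_arm [310. 267. 336. 286.] 0.71
lever [291. 228. 308. 275.] 0.66
spray [322. 253. 384. 305.] 0.32
tape [205. 373. 254. 421.] 0.91
```

```bash
python3 - <<'E'
import cv2
a=cv2.imread('pics/top0.png')[160:310,220:380];b=cv2.imread('pics/side0.png')[200:360,230:400]
cv2.imwrite('pics/c0.png',cv2.resize(a,(640,600),interpolation=2))
cv2.imwrite('pics/c1.png',cv2.resize(b,(638,600),interpolation=2))
E
```

```text
(no output)
```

View pics/c0.png

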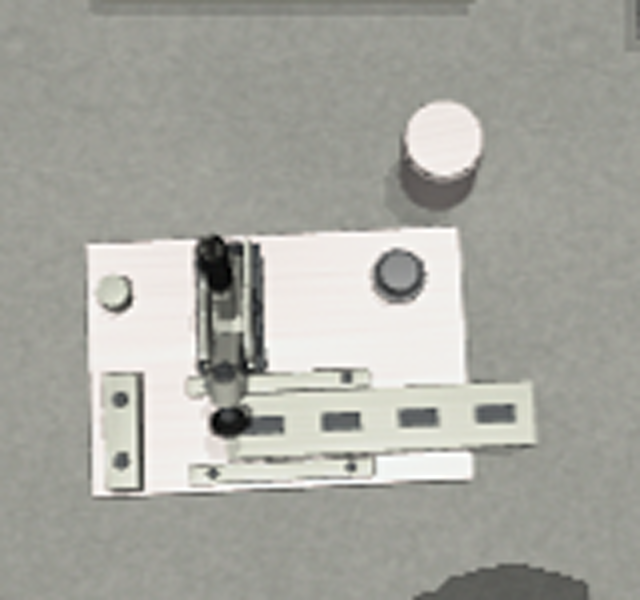

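View pics/c1.png

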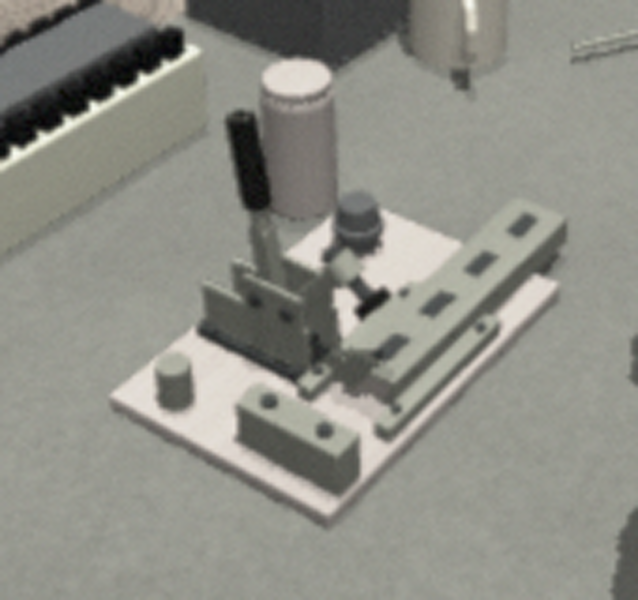

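```bash
cat >> h.py <<'E'
def tool(dp_world):  # world shift -> tool axes now
    from scipy.spatial.transform import Rotation as Ro
    return Ro.from_euler('xyz',sensors.state()['tcp_rot']).as_matrix().T@np.array(dp_world)
E
python3 - <<'E'
from h import *
c=read_camera('top')
U=lambda x,y:(220+x/4,160+y/4)
J=np.array([[.08,.125],[.08,-.125],[-.09,-.125],[-.09,.125]])
P=np.array([ray(c,*U(*p),.012)[:2] for p in [(87,243),(460,227),(473,480),(92,496)]])
z=(J-J.mean(0))@[1,1j];w=(P-P.mean(0))@[1,1j];yaw=np.angle((w*z.conj()).sum())
R=np.array([[np.cos(yaw),-np.sin(yaw)],[np.sin(yaw),np.cos(yaw)]]);t=P.mean(0)-R@J.mean(0)
print('yaw',yaw,'t',t,'res',(P-(J@R.T+t)).round(4).tolist())
for n,p in dict(tailTL=(533,381),tailBL=(537,442)).items():
    X=ray(c,*U(*p),.033)[:2];print(n,X.round(4),(R.T@(X-t)).round(4))
for n,j in dict(tail=(-.05,-.165),home=(-.05,-.11),hinge=(.024,.03)).items(): print(n,(R@j+t).round(4))
s=read_camera('side')
for p in [(112,400),(328,520),(556,285)]: 
    X=ray(s,230+p[0]/3.753,200+p[1]/3.75,.012)[:2];print('side',(R.T@(X-t)).round(4))
X=ray(s,230+567/3.753,200+222/3.75,.033)[:2];print('side rail tail corner',(R.T@(X-t)).round(4))
E
```

```text
yaw 0.03760301359232394 t [0.5591519  0.02819375] res [[-0.0008, -0.0002], [-0.0003, 0.0001], [0.0004, 0.0002], [0.0007, -0.0001]]
tailTL [ 0.5371 -0.1386] [-0.0283 -0.1658]
tailBL [ 0.4974 -0.1404] [-0.0681 -0.1662]
tail [ 0.5154 -0.1386]
home [ 0.5133 -0.0836]
hinge [0.582  0.0591]
side [0.0751 0.1258]
side [-0.0907  0.1249]
side [-0.0855 -0.1246]
side rail tail corner [-0.0693 -0.1632]
```

Emit:
drive_tool([
  [0.043,-0.019,0.006],
  [0.087,-0.037,0.012],
  [0.13,-0.056,0.018],
  [0.174,-0.075,0.024],
  [0.217,-0.094,0.03],
  [0.261,-0.112,0.036],
  [0.304,-0.131,0.042],
  [0.348,-0.15,0.048],
  [0.391,-0.168,0.054],
  [0.435,-0.187,0.06],
], roll=[0.03,0.06,0.09,0.12,0.15,0.18,0.21,0.24,0.27,0.272], hand=1)

```text
t: 2.0
ee_pos: [0.5186, -0.1878, 0.1786]
tcp_rot: [3.141, -0.0, 0.037]
wrist_force: [0.4, -1.1, 0.1]
gripper_width: 0.0101
```

Emit:
drive_tool([
  [-0.001,0.001,0.03],
  [-0.001,0.001,0.06],
  [-0.001,0.001,0.09],
  [-0.001,0.001,0.12],
  [-0.001,0.001,0.14],
  [-0.001,0.001,0.15],
  [-0.001,0.001,0.158],
  [-0.001,0.001,0.16],
  [-0.001,0.001,0.16],
  [-0.001,0.001,0.16],
], roll=[0,0,0,0,0,0,0,0,0,0])

```text
t: 3.0
ee_pos: [0.5181, -0.1891, 0.0194]
tcp_rot: [3.14, -0.001, 0.037]
wrist_force: [0.6, 0.3, 0.7]
gripper_width: 0.0005
```

```bash
python3 - <<'E'
from h import *
print(sensors.state()['ee_pos'],sensors.state()['gripper_width'])
snap('side','s1.png');snap('top','t1.png')
a=cv2.imread('pics/top0.png') if 0 else cv2.imread('pics/t1.png')[190:310,230:390];b=cv2.imread('pics/s1.png')[200:350,260:460]
cv2.imwrite('pics/m1.png',np.vstack([cv2.resize(a,(400,300),interpolation=2),cv2.resize(b,(400,300),interpolation=2)]))
E
```

```text
[ 0.51814123 -0.18914197  0.01942106] 0.0005241139983594372
```

View pics/m1.png

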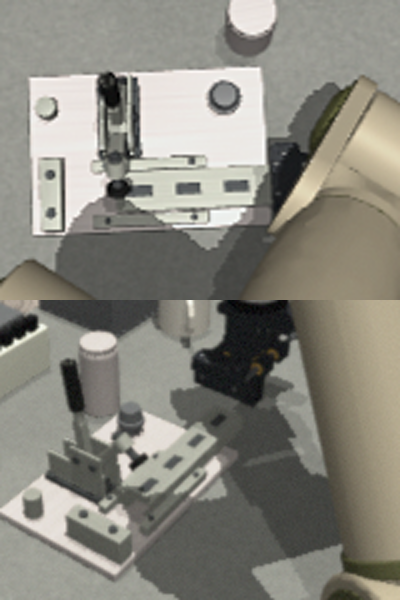

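Emit:
drive_tool([
  [0,-0.01,0.001],
  [0,-0.02,0.001],
  [0,-0.029,0.001],
  [0,-0.038,0.001],
  [0,-0.047,0.001],
  [0,-0.056,0.001],
  [0,-0.064,0.001],
  [0,-0.071,0.001],
  [0,-0.077,0.001],
  [0,-0.081,0.001],
], roll=[0,0,0,0,0,0,0,0,0,0])

```text
t: 4.1
ee_pos: [0.5151, -0.1077, 0.0183]
tcp_rot: [3.14, -0.001, 0.037]
wrist_force: [-0.4, -3.0, 1.0]
gripper_width: 0.0004
```

Emit:
drive_tool([
  [0,-0.001,0],
  [0,-0.002,0],
  [0,-0.003,0],
  [0,-0.004,0],
  [0,-0.005,0],
  [0,-0.006,0],
  [0,-0.007,0],
  [0,-0.008,0],
  [0,-0.008,0],
  [0,-0.008,0],
], roll=[0,0,0,0,0,0,0,0,0,0])

```text
t: 5.1
ee_pos: [0.5148, -0.0997, 0.0182]
tcp_rot: [3.141, -0.001, 0.037]
wrist_force: [0.3, -2.8, -0.7]
gripper_width: 0.0008
```

Emit:
drive_tool([
  [0,-0.001,0],
  [0,-0.001,0],
  [0,-0.002,0],
  [0,-0.002,0],
  [0,-0.003,0],
  [0,-0.003,0],
  [0,-0.004,0],
  [0,-0.004,0],
  [0,-0.004,0],
  [0,-0.004,0],
], roll=[0,0,0,0,0,0,0,0,0,0])

```text
t: 6.1
ee_pos: [0.5158, -0.0992, 0.019]
tcp_rot: [3.135, -0.005, 0.037]
wrist_force: [0.3, -23.2, -0.5]
gripper_width: 0.0004
```

```bash
python3 - <<'E'
from h import *
snap('side','s2.png');snap('top','t2.png')
a=cv2.imread('pics/t2.png')[210:290,240:340];b=cv2.imread('pics/s2.png')[220:350,260:400]
cv2.imwrite('pics/m2.png',np.hstack([cv2.resize(a,(400,320),interpolation=2),cv2.resize(b,(345,320),interpolation=2)]))
E
```

```text
(no output)
```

View pics/m2.png

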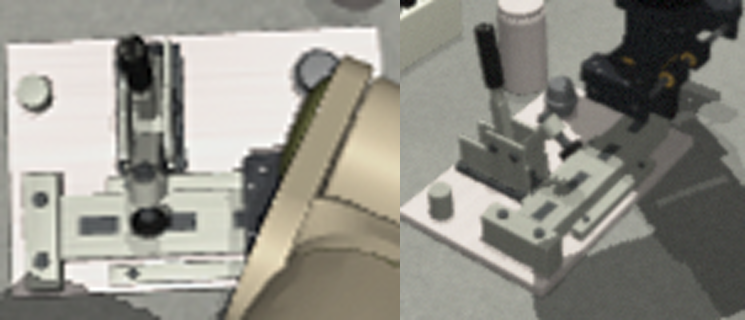

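Emit:
drive_tool([
  [0,0.006,0],
  [0,0.015,0],
  [0,0.025,0],
  [0,0.028,-0.02],
  [0,0.028,-0.05],
  [0,0.028,-0.09],
  [0,0.028,-0.13],
  [0,0.028,-0.17],
  [0,0.028,-0.2],
  [0,0.028,-0.23],
], roll=[0,0,0,0,0,0,0,0,0,0])

```text
t: 7.2
ee_pos: [0.5155, -0.1256, 0.2506]
tcp_rot: [3.135, -0.005, 0.038]
wrist_force: [0.7, -0.5, -0.6]
gripper_width: 0.0001
```

```bash
python3 - <<'E'
from h import *
s=sensors.state();yaw=.0376;R=np.array([[np.cos(yaw),-np.sin(yaw)],[np.sin(yaw),np.cos(yaw)]]);t=np.array([.5592,.0282])
T=R@[-.02,.03]+t
print(s['ee_pos'],s['tcp_rot'],'to start',tool([*(T-s['ee_pos'][:2]),.145-s['ee_pos'][2]]).round(4))
snap('side','s3.png');snap('top','t3.png')
a=cv2.imread('pics/t3.png')[210:290,240:340];b=cv2.imread('pics/s3.png')[220:350,260:400]
cv2.imwrite('pics/m3.png',np.hstack([cv2.resize(a,(400,320),interpolation=2),cv2.resize(b,(345,320),interpolation=2)]))
E
```

```text
[ 0.51549716 -0.12557889  0.25064559] [ 3.13509856 -0.0047555   0.03756225] to start [ 0.0289 -0.1827  0.1046]
```

View pics/m3.png

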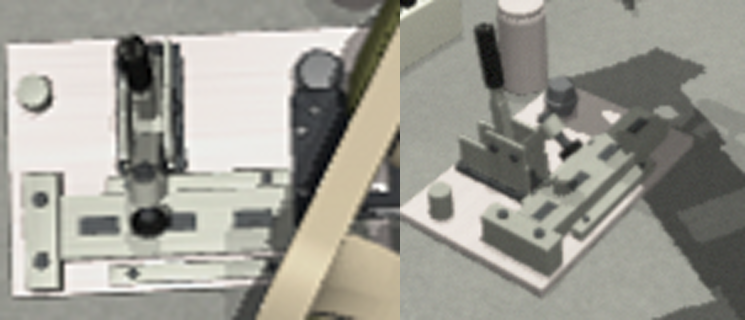

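Emit:
drive_tool([
  [0.005,-0.035,0],
  [0.012,-0.075,0],
  [0.02,-0.115,0],
  [0.025,-0.155,0],
  [0.029,-0.183,0],
  [0.029,-0.183,0.03],
  [0.029,-0.183,0.06],
  [0.029,-0.183,0.09],
  [0.029,-0.183,0.104],
  [0.029,-0.183,0.104],
], roll=[0,0,0,0,0,0,0,0,0,0])

```text
t: 8.3
ee_pos: [0.5386, 0.0569, 0.1446]
tcp_rot: [3.133, -0.005, 0.038]
wrist_force: [0.3, -0.5, -0.3]
gripper_width: 0.0003
```

```bash
python3 - <<'E'
from h import *
s=sensors.state();yaw=.0376;R=np.array([[np.cos(yaw),-np.sin(yaw)],[np.sin(yaw),np.cos(yaw)]]);t=np.array([.5592,.0282])
print(s['ee_pos'],'rel hinge',R.T@(s['ee_pos'][:2]-t)-[.024,.03])
snap('side','s4.png')
cv2.imwrite('pics/m4.png',cv2.resize(cv2.imread('pics/s4.png')[180:350,230:420],(570,510),interpolation=2))
E
```

```text
[0.53858552 0.05686687 0.14459032] rel hinge [-0.04352229 -0.00057846]
```

View pics/m4.png

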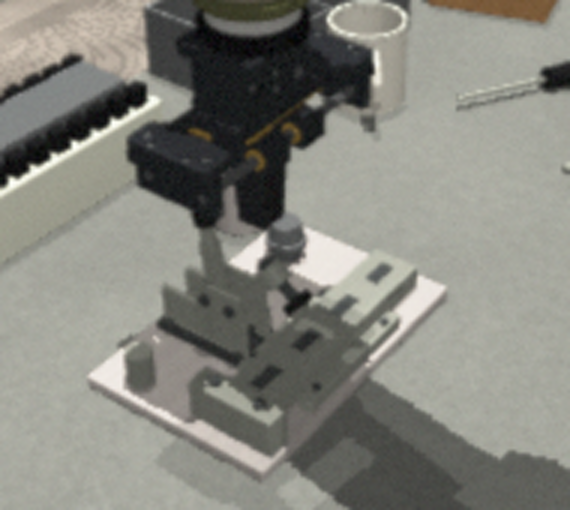

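Emit:
drive_tool([
  [0.01,0,0],
  [0.02,0,-0.002],
  [0.029,0,-0.003],
  [0.037,0,-0.003],
  [0.045,0,-0.003],
  [0.053,0,-0.002],
  [0.061,0,0.0],
  [0.068,0,0.003],
  [0.076,0,0.007],
  [0.084,0,0.011],
], roll=[0,0,0,0,0,0,0,0,0,0])

```text
t: 9.35
ee_pos: [0.6238, 0.0602, 0.1374]
tcp_rot: [3.133, -0.008, 0.038]
wrist_force: [-8.4, 0.9, 11.2]
gripper_width: 0.0005
```

Emit:
drive_tool([
  [0.006,0,0.009],
  [0.0125,0,0.017],
  [0.018,0,0.024],
  [0.0235,0,0.031],
  [0.027,0,0.037],
  [0.03,0,0.043],
  [0.032,0,0.048],
  [0.033,0,0.05],
  [0.033,0,0.05],
  [0.033,0,0.05],
], roll=[0,0,0,0,0,0,0,0,0,0])

```text
t: 10.35
ee_pos: [0.6571, 0.061, 0.0877]
tcp_rot: [3.133, -0.008, 0.038]
wrist_force: [0.3, 0.1, 0.4]
gripper_width: 0.0006
```

Emit:
drive_tool([
  [0,0,-0.005],
  [0,0,-0.02],
  [0,0,-0.05],
  [0,0,-0.08],
  [-0.02,0,-0.11],
  [-0.06,0.0,-0.13],
  [-0.1,0.0,-0.14],
  [-0.14,0.0,-0.15],
  [-0.16,0.0,-0.15],
  [-0.16,0.0,-0.15],
], roll=[0,0,0,0,0,0,0,0,0,0])

```text
t: 11.35
ee_pos: [0.4947, 0.0564, 0.2386]
tcp_rot: [3.132, -0.01, 0.038]
wrist_force: [1.2, -0.4, 1.1]
gripper_width: 0.0005
```

```bash
python3 - <<'E'
from h import *
print(sensors.state()['ee_pos'],sensors.state()['wrist_force'])
snap('side','s5.png');snap('top','t5.png')
a=cv2.imread('pics/t5.png')[170:310,210:390];b=cv2.imread('pics/s5.png')[220:350,260:400]
cv2.imwrite('pics/m5.png',np.hstack([cv2.resize(a,(411,320),interpolation=2),cv2.resize(b,(345,320),interpolation=2)]))
E
```

```text
[0.49470109 0.05635535 0.23858656] [ 1.17775172 -0.38726818  1.13009982]
```

View pics/m5.png

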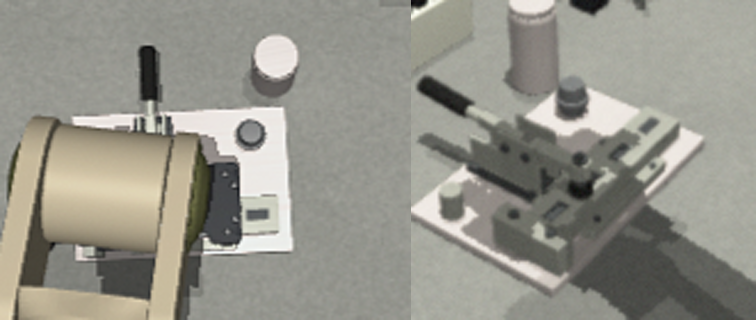

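```bash
python3 - <<'E'
from h import *
yaw=.0376;R=np.array([[np.cos(yaw),-np.sin(yaw)],[np.sin(yaw),np.cos(yaw)]]);t=np.array([.5592,.0282])
s=read_camera('side');c=read_camera('top')
for v in (1.0,1.1,1.4):
    th=v+.05;p=[*(R@[.024+.12*np.sin(th),.03]+t),.06+.12*np.cos(th)]
    u=proj(s,p);w=proj(c,p);print(v,'side crop',((u[0]-260)*345/140,(u[1]-220)*320/130),'top crop',((w[0]-210)*411/180,(w[1]-170)*320/140))
u=proj(c,[*(R@[-.05,-.11]+t),.033]);print('tail home top crop',((u[0]-210)*411/180,(u[1]-170)*320/140))
E
```

```text
1.0 side crop (np.float64(18.43277768524665), np.float64(50.64766615018974)) top crop (np.float64(145.42646869432588), np.float64(49.43739234711003))
1.1 side crop (np.float64(15.371519717170116), np.float64(57.95489238196038)) top crop (np.float64(146.0003022684764), np.float64(46.98531471394329))
1.4 side crop (np.float64(11.698087732811047), np.float64(83.54132049360236)) top crop (np.float64(148.00096420519714), np.float64(46.294756458658085))
tail home top crop (np.float64(279.144201024884), np.float64(215.88386289519698))
```

```bash
python3 -c "
from cell import job; print(job.job_done())"
```

```text
the job is handed in; nothing more can be done
None
```

The rail is home against the end stop and the toggle clamp is locked on it. I handed the job in at about 11.5 s of the 51 s allowed; no verdict was reported.

**What I did:** With the gripper shut, I pushed the rail along its guides until it met the stop, where the wrist force rose from 3 N to 23 N. I backed off, then pushed the lever over its dead point from the -x side. It snapped down and I moved the arm clear.

**Last checks:**
- **Lever:** the tip in the side picture matches the predicted position for 1.40 rad (locked) and is well away from 1.0–1.1.
- **Rail:** the tail in the top picture is within about 2 crop pixels (roughly 2 mm) of the predicted home position. The arm hid the stop end in the top view, but the side view shows the nose at the stop.
- **Clamp:** the pad is visibly down on the rail. I had no way to measure its force directly.
- **Bystanders:** the spray can and gland look unmoved in both final pictures, and so does the spacer in the side one. The other four were outside the final crops, and the arm never came near them.
- **Robot:** the arm was clear of everything, with only about 1 N of residual wrist force.

None of the checks failed or disagreed.

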